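Sample tray from the draining rack onto the balance, hollow side up

TASK

Take the steel sample tray out of the leaning draining rack and lay it in the shallow pocket on top of the balance with its hollow side up, sitting fully home and flat in the pocket, and let go of it. Set it down gently, do not drop it onto the balance, and leave the jar, beaker, ore lump and spoon where they are.

Things in the scene. Friction and masses are not known exactly. Their poses are not given: they have to be found in the camera images.
- tray: Loose open-topped rectangular steel tray, 120 x 60 mm outside, 28 mm high, straight walls 3 mm thick, 0.13-0.25 kg. Origin: centre of its underside; x along its length, y across its 60 mm width, z out of the hollow side. It starts leaning on the rack, hollow side looking up and to the rack's front, x rising 50 degrees towards the rack's +x. Its long sides are free to grip, except the lowest 16 mm.
- rack: Fixed white plastic draining rack: base 130 x 110 x 12 mm; backrest 46 mm wide, leaning 50 degrees from level, rising towards +x to 111 mm high; at its foot a lip 20 mm proud of the backrest and two cheeks 66 mm apart, 16 mm long, beside the tray's lowest part. Origin: centre of its underside, z up, front faces -x.
- balance: Fixed white laboratory balance, 240 x 180 mm, with a platform 165 x 150 mm, its centre 30 mm from the origin towards +x, top 60 mm above the bench; low display and keys at the -x end. Origin at the centre of its underside, z up.
- pocket (a point): Centre of the floor of the pocket on the balance's platform, 60 mm above the bench. The pocket is 132 mm along x and 70 mm along y (axes of the balance) inside a dark steel rim 8 mm high and 6 mm wide, so the tray has about 5 mm of room all round; it may lie either way round lengthwise.
- jar: Bystander: white reagent jar with a blue cap, 80 mm across, 140 mm high, origin at the centre of its underside.
- beaker: Bystander: glass beaker, 72 mm across, 90 mm high, origin at the centre of its underside.
- lump: Bystander: dark ore lump, about 68 mm across and 38 mm high, origin at the centre of its underside.
- spatula: Bystander: lab spoon lying flat, 180 mm long, origin at the middle of its underside.
Mind the look-alikes: they are no part of the job. What is shaped like the tray but green or pink is not meant.

How it is judged:
By the outcome, as a careful person would: the job done as asked, in the order asked, and still so for the second after the job is handed in, with the robot touching nothing.
It also fails if it takes over 45 s, if anything falls off the work surface, if the arm or the gripper's body presses on something with over 40 N, if the wrist force passes 120 N, or if a joint passes its speed limit or range.

ROBOT

A 6-joint arm with a two-finger parallel gripper is mounted at the origin on the work surface. World frame = base frame: x ahead of the robot, y to its left, z up, the work surface at z = 0. Lengths are in m, angles in rad, forces in N, time in s.
With the tool pointing down it reaches from about 0.225 to 0.875 m from the base axis. Payload 3.4 kg.
Tool frame: the origin (TCP) lies at the very end of the fingers, on their centre line; the grasp point (between the pads) lies 19 mm behind it; z points along the fingers, y is the line along which they close (so a half turn about z gives the same grasp; the last joint's range is limited). The gripper opens to 85 mm and grips with 20 to 120 N. Pads are 22 mm wide; open, the fingers measure 114 mm over their backs; the gripper's body (76 mm by 85 mm) begins 54 mm behind the grasp point. The pads swing forward as they close: fully open they stand 13 mm farther back than shut.
Start: joints at [-0.121, 0.276, 1.505, -0, 1.361, -0.121], TCP at [0.575, -0, 0.231] pointing down, gripper open.
Joint ranges: [-2.89, 2.89], [-0.75, 2.08], [0.22, 2.7], [-1.18, 4.32], [0.11, 2.71], [-2.7, 2.7]. Speed limits (rad/s): [2.57, 2.57, 3.14, 3.14, 3.14, 3.14].

INTERFACE

Orientations are given as a unit quaternion [w, x, y, z].
In Python, from rig import manip, get_image, camera_info gives the robot as it stands. The module is installed in compiled form; this text tells all that it offers.
- The arm moves only by the shell command python3 -m crank 'ROWS' [FORCE]. ROWS is a JSON object of lists of equal length, an entry for each row: "translation": the shift along the tool's x, y, z in mm, a list of three; "roll": the turn about the tool's z in rad; "fingers": the opening, from 0 (shut) to 1 (fully open). A call has 1 to 8 rows; each row shifts and turns the commanded pose from where the row before left it, along the tool's axes as they then stand; what a row does not reach is not made up. A row lasts 1/10 s, in which the tool goes at most 50 mm and 8.59 degrees, less where a joint would pass 70% of its speed; a pose out of reach is approached as far as the arm can. A call is refused whole if a number of a shift passes 50 or a number of a turn 0.15, either way. A call with a gripper value outside its range is refused whole. The fingers move at their own pace and stop on an object; FORCE is the grip in N (left out, the last holds). Time passes only in rows, so rows that do not move let the fingers close. It gives the time, the measured TCP pose, the force, the opening and the grip force at its end, in the units of the state.
- manip.get_state(): the state, without advancing time (a new reading comes with each control period).
- get_image(name): name is "scene" or "side" or "wrist"; returns the picture (400x640x3 uint8, blue, green, red); there is no depth.
- camera_info(name): a dict with "mtx" (3x3 intrinsics, pixels), "D" ([k1, k2, p1, p2, k3] as OpenCV has them; the pictures are not rectified), "rvec" (rotation vector, rad) and "tvec" (3), from world to camera coordinates, as OpenCV has them. Camera axes: x right, y down, z forward; pixel columns grow to the right and rows downward; lengths in m; the calibration is good to about 2 mm. A picture is of the moment at which its call begins: read the wrist's pose just before it. camera_info takes no time and is no camera call; for the wrist camera it gives the pose at the moment of the call.
- manip.sign_off(): hands the job in; it is judged then, once.
The state is a dict: "clock": time; "qpos": joint angles; "qd": joint speeds; "effort": joint torques, N m; "position": TCP position; "ee_rot": TCP orientation; "contact_force": force on the tool from outside, world axes, zero at the start; "moment": the same for the moment, N m; "width": finger opening in m; "gripper_force": force on a finger pad.
Only numpy, scipy, OpenCV 4.12 (cv2) and the standard library are available. Lean on these libraries where they do the work, as an engineer would, in place of code of your own. Each camera call takes 0.05 s, during which the arm holds its last target. There are 200 camera calls.

## Working session

There is one attempt and no reset: what is moved stays moved. The work goes in short steps, Python scripts to look and compute and a shell command to move; the robot and the scene stay as the last step left them, time stands still between calls to the robot, and variables do not carry over. Pictures are saved under pics/ and viewed, at most 10 in all, crops included, and the job is handed in when it is done.

```bash
mkdir -p pics; python3 - <<'E'
from rig import manip,get_image,camera_info
import cv2
for n in("scene","side"):
    cv2.imwrite(f"pics/{n}0.png",get_image(n)); c=camera_info(n); print(n,c)
E
```

```text
scene {'mtx': array([[367.95812023,   0.        , 319.40225442],
       [  0.        , 367.95812023, 201.85331231],
       [  0.        ,   0.        ,   1.        ]]), 'D': array([-0.0276652,  0.       ,  0.       ,  0.       ,  0.       ]), 'rvec': array([ 1.2935412 ,  2.51022247, -0.66013781]), 'tvec': array([ 0.31316798, -0.37819819,  1.39640521])}
side {'mtx': array([[506.68025846,   0.        , 323.11228578],
       [  0.        , 506.68025846, 205.26988465],
       [  0.        ,   0.        ,   1.        ]]), 'D': array([-0.00215412,  0.        ,  0.        ,  0.        ,  0.        ]), 'rvec': array([ 0.75200606, -2.65239381,  1.06166623]), 'tvec': array([0.50440998, 0.26087777, 1.52562817])}
```

View pics/scene0.png

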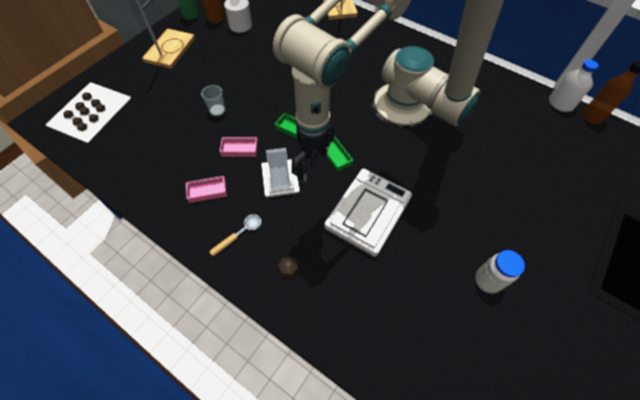

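View pics/side0.png

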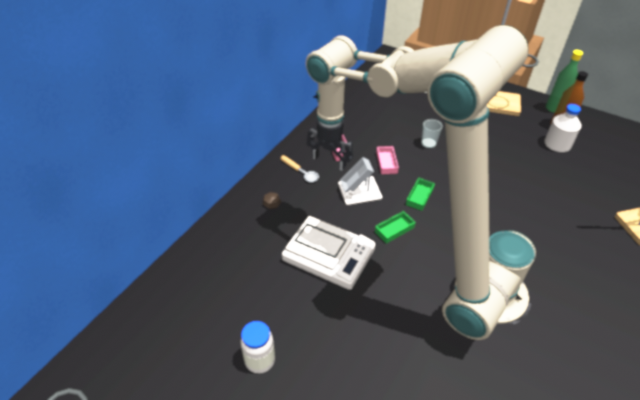

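The scene view shows the rack with the steel tray at about (279,172), the balance at (368,211) with its pocket at (365,213), the lump at (288,266) and the spoon at (237,235). In the side view the rack is at (360,183) and the balance at (328,250). I'll zoom in on both for corner pixels.

```bash
python3 - <<'E'
import cv2,numpy as np
a=cv2.imread("pics/scene0.png")[130:260,250:420]; b=cv2.imread("pics/side0.png")[145:295,270:390]
a=cv2.resize(a,None,fx=4,fy=4,interpolation=cv2.INTER_CUBIC)
b=cv2.resize(b,None,fx=4,fy=4,interpolation=cv2.INTER_CUBIC)
def grid(i,x0,y0):
    for x in range(0,i.shape[1],80): cv2.putText(i,str(x0+x//4),(x,10),0,.35,(0,255,255));i[::8,x]=(0,255,255)
    for y in range(0,i.shape[0],80): cv2.putText(i,str(y0+y//4),(0,y+10),0,.35,(0,255,255));i[y,::8]=(0,255,255)
grid(a,250,130);grid(b,270,145)
cv2.imwrite("pics/a.png",a);cv2.imwrite("pics/b.png",b)
E
```

```text
(no output)
```

View pics/a.png

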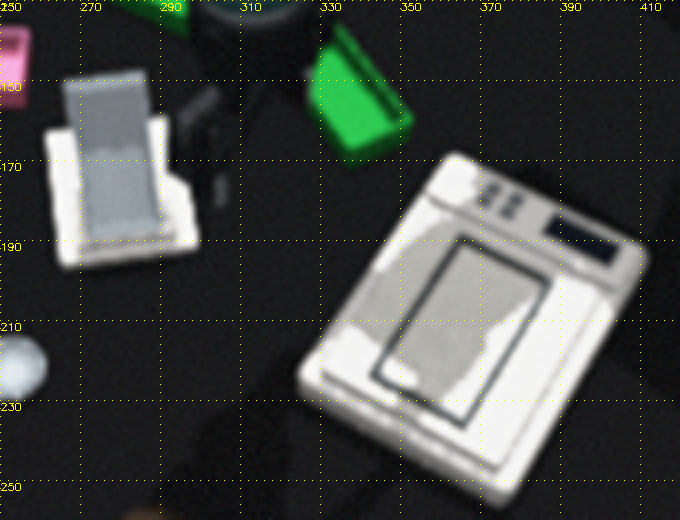

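View pics/b.png

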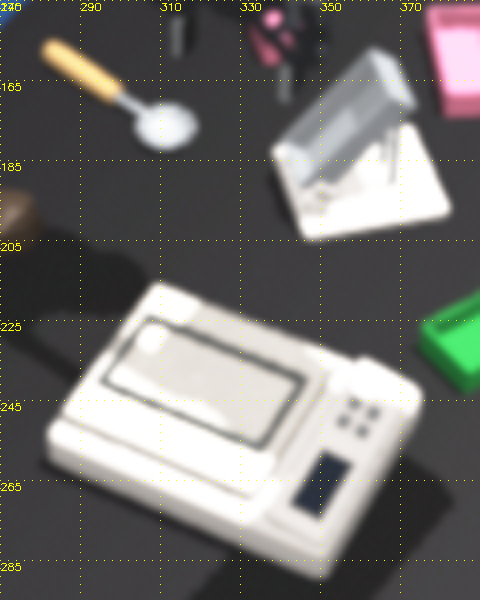

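The zooms show these original pixels. Scene: rack base corners (261,163), (266,196.5) and (299.5,192); outer rim corners of the pocket (365.5,189), (388,199.5), (366,237) and (343,224.5). Side: rack base corners (347,205), (382.5,197.5) and (372.5,175.5); rim (307,224), (346.5,240.5), (336,257.5) and (295.5,240.5).

```bash
cat > h.py <<'E'
import cv2,numpy as np
from rig import manip,get_image,camera_info
from scipy.spatial.transform import Rotation as R
def rays(n,px,c=None):
    c=c or camera_info(n); M=cv2.Rodrigues(c["rvec"])[0]
    u=cv2.undistortPoints(np.array(px,float).reshape(-1,1,2),c["mtx"],c["D"])[:,0]
    return -M.T@c["tvec"], np.c_[u,np.ones(len(u))]@M
def plane(n,px,z,c=None):
    o,d=rays(n,px,c); return o+d*((z-o[2])/d[:,2])[:,None]
def tri(p1,p2):
    o1,d1=rays("scene",[p1]);o2,d2=rays("side",[p2])
    A=np.c_[d1[0],-d2[0]];t=np.linalg.lstsq(A,o2-o1,rcond=None)[0]
    a,b=o1+t[0]*d1[0],o2+t[1]*d2[0];return (a+b)/2,np.linalg.norm(a-b)
E
python3 - <<'E'
from h import *
np.set_printoptions(precision=4,suppress=True)
for n,px,z in [("scene",[(365.5,189),(388,199.5),(366,237),(343,224.5)],.067),("side",[(346.5,240.5),(336,257.5),(295.5,240.5),(307,224)],.067),
 ("scene",[(261,163),(266,196.5),(299.5,192)],.012),("side",[(372.5,175.5),(338.7,182.5),(347,205),(382.5,197.5)],.012)]:
    p=plane(n,px,z);print(n,z);print(p);print(p.mean(0),np.linalg.norm(np.diff(p,axis=0),axis=1),np.degrees(np.arctan2(*np.diff(p,axis=0)[:,[1,0]].T)))
print(manip.get_state())
# tray upper end
for a,b in [((266.3,150.5),(364.5,157.5)),((286.8,148),(373.7,171))]:
    print(tri(a,b))
E
```

```text
scene 0.067
[[0.4497 0.1075 0.067 ]
 [0.4417 0.1823 0.067 ]
 [0.5853 0.1933 0.067 ]
 [0.5904 0.1182 0.067 ]]
[0.5168 0.1503 0.067 ] [0.0752 0.144  0.0753] [ 96.0565   4.4003 -86.1237]
side 0.067
[[0.4425 0.1058 0.067 ]
 [0.4368 0.18   0.067 ]
 [0.5763 0.1894 0.067 ]
 [0.5827 0.1134 0.067 ]]
[0.5096 0.1471 0.067 ] [0.0744 0.1398 0.0762] [ 94.4306   3.8545 -85.1785]
scene 0.012
[[ 0.5345 -0.2458  0.012 ]
 [ 0.626  -0.1487  0.012 ]
 [ 0.5504 -0.0719  0.012 ]]
[ 0.5703 -0.1555  0.012 ] [0.1334 0.1078] [ 46.7346 134.5557]
side 0.012
[[ 0.5333 -0.2527  0.012 ]
 [ 0.6195 -0.155   0.012 ]
 [ 0.5392 -0.0737  0.012 ]
 [ 0.4515 -0.1714  0.012 ]]
[ 0.5358 -0.1632  0.012 ] [0.1303 0.1143 0.1313] [  48.5741  134.6397 -131.896 ]
{'clock': 0.1, 'qpos': array([-0.121 ,  0.2766,  1.506 ,  0.    ,  1.3607, -0.121 ]), 'qd': array([-0.0009, -0.0026, -0.0018,  0.    , -0.0003, -0.0003]), 'effort': array([  0.0016, -41.7698, -24.6405,  -0.0002,   0.0058,   0.    ]), 'position': array([0.5745, 0.0001, 0.2305]), 'ee_rot': array([-0.0007,  0.7071,  0.7071, -0.0005]), 'contact_force': array([ 0.1097, -0.6541,  0.4552]), 'moment': array([-0.0053, -0.0127, -0.0448]), 'gripper_force': 0.0, 'width': 0.08528762069804799}
(array([ 0.5468, -0.1949,  0.1341]), np.float64(0.003063682584441245))
(array([ 0.4942, -0.1598,  0.1219]), np.float64(0.008689984667434047))
```

```bash
python3 -m crank '{"translation":[[-40,-9,8],[-40,-9,8],[-40,-9,8],[-37,-9,6]],"roll":[0,0,0,0],"fingers":[1,1,1,1]}' 40
python3 -m crank '{"translation":[[0,0,0],[0,0,0],[0,0,0],[0,0,0],[0,0,0],[0,0,0]],"roll":[0.15,0.15,0.15,0.15,0.142,0],"fingers":[1,1,1,1,1,1]}'
python3 - <<'E'
from h import *
np.set_printoptions(precision=5,suppress=True)
s=manip.get_state();print(s["position"],s["ee_rot"])
c=camera_info("wrist");print(c);np.savez("w.npz",**c)
im=get_image("wrist");cv2.imwrite("pics/w1.png",im)
E
```

```text
clock: 0.5
position: [0.5381, -0.1583, 0.2004]
ee_rot: [-0.0, 0.707, 0.707, -0.0]
contact_force: [0.8, 0.3, -0.1]
width: 0.0853
gripper_force: 0.0
clock: 1.1
position: [0.5387, -0.1569, 0.2009]
ee_rot: [-0.0, 0.915, 0.403, -0.0]
contact_force: [0.1, 0.6, -1.2]
width: 0.0854
gripper_force: 0.0
[ 0.53872 -0.15691  0.20086] [-0.00036  0.91532  0.40273 -0.0003 ]
{'mtx': array([[351.52014,   0.     , 322.71545],
       [  0.     , 351.52014, 201.69014],
       [  0.     ,   0.     ,   1.     ]]), 'D': array([-0.03022,  0.     ,  0.     ,  0.     ,  0.     ]), 'rvec': array([-2.63318,  1.0247 ,  0.1744 ]), 'tvec': array([-0.50235,  0.2027 ,  0.43459])}
```

View pics/w1.png

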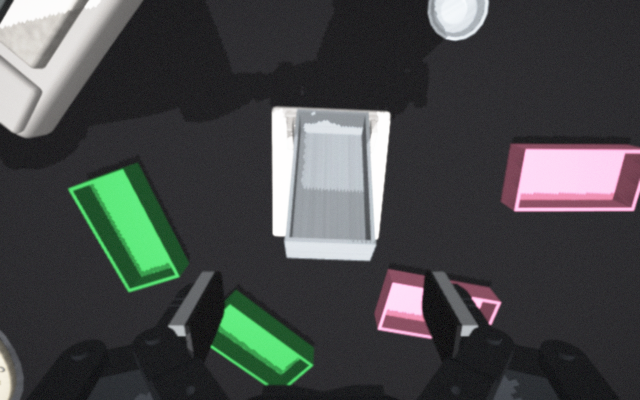

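The wrist view shows the steel tray's upper end wall with rim corners at about (285,241) and (377,240) and underside corners at (287,259) and (373,260). The low end is near row 110. I'll take one crop for exact corners.

```bash
python3 - <<'E'
import cv2
i=cv2.resize(cv2.imread("pics/w1.png")[95:270,260:400],None,fx=4,fy=3.4,interpolation=cv2.INTER_CUBIC)
i=cv2.resize(cv2.imread("pics/w1.png")[100:250+15,262:400],None,fx=3.6,fy=3.6,interpolation=cv2.INTER_CUBIC)
for x in range(0,497,72): cv2.putText(i,str(262+x//36*10),(x,10),0,.35,(0,0,255));i[::6,x]=(0,0,255)
for y in range(0,590,72): cv2.putText(i,str(100+y//36*10),(0,y+10),0,.35,(0,0,255));i[y,::6]=(0,0,255)
cv2.imwrite("pics/w1c.png",i)
E
```

```text
(no output)
```

View pics/w1c.png

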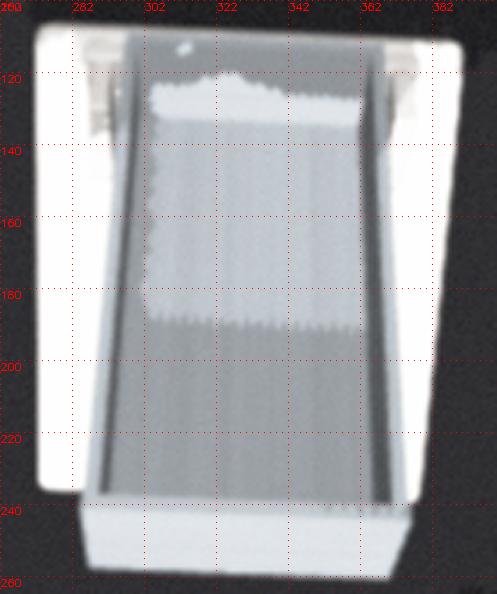

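```bash
python3 - <<'E'
from h import *
np.set_printoptions(precision=4,suppress=True)
c=dict(np.load("w.npz"))
obj=np.array([[60,30,28],[60,-30,28],[60,30,0],[60,-30,0],[-60,30,28],[-60,-30,28]])/1e3
px=np.array([(284.8,239.7),(376.2,243.3),(287,257.8),(370.3,261.1),(297.5,110.5),(368,112)])
# tray x points toward image bottom; y sign by handedness: test both
M=cv2.Rodrigues(c["rvec"])[0]
for s in (1,-1):
    o=obj*[1,s,1]
    ok,rv,tv=cv2.solvePnP(o,px,c["mtx"],c["D"])
    e=cv2.projectPoints(o,rv,tv,c["mtx"],c["D"])[0][:,0]-px
    T=M.T@cv2.Rodrigues(rv)[0]; t=M.T@(tv[:,0]-c["tvec"])
    print(s,np.abs(e).max(),"x",T[:,0],"y",T[:,1],"z",T[:,2],"org",t, "tilt",np.degrees(np.arcsin(T[2,0])),"head",np.degrees(np.arctan2(T[1,0],T[0,0])))
    print("pivot",t+T@[.008,0,.020])
E
```

```text
1 0.8286096722829086 x [ 0.4414  0.4404 -0.7818] y [ 0.7134 -0.7008  0.0081] z [-0.5443 -0.5613 -0.6234] org [ 0.6489 -0.0279  0.6153] tilt -51.42776663661658 head 44.93140901684086
pivot [ 0.6415 -0.0356  0.5965]
-1 0.8286096662194922 x [-0.4414 -0.4404  0.7818] y [ 0.7134 -0.7008  0.0081] z [0.5443 0.5613 0.6234] org [ 0.5436 -0.1597  0.0717] tilt 51.42776663518628 head -135.06859098885488
pivot [ 0.551  -0.152   0.0905]
```

The pose fit is consistent: tilt 51°, heading −135°, and the grip point at (0.551, −0.152, 0.0905). I'll descend around it.

```bash
python3 -m crank '{"translation":[[0,0,0],[12,5,20],[0,0,35],[0,0,35],[0,0,24],[0,0,10],[0,0,0]],"roll":[0.044,0,0,0,0,0,0],"fingers":[1,1,1,1,1,1,1]}' 35
python3 - <<'E'
from h import *
s=manip.get_state();print(s["position"],s["ee_rot"],s["contact_force"])
cv2.imwrite("pics/w2.png",cv2.resize(get_image("wrist"),None,fx=1.2,fy=1.2))
E
```

```text
clock: 1.85
position: [0.5502, -0.1517, 0.076]
ee_rot: [-0.001, 0.924, 0.383, -0.001]
contact_force: [0.6, -0.7, -0.3]
width: 0.0852
gripper_force: 0.0
[ 0.55017373 -0.15170503  0.07599746] [-0.00108877  0.92370362  0.38310474 -0.00109235] [ 0.57993672 -0.74427657 -0.32478336]
```

View pics/w2.png

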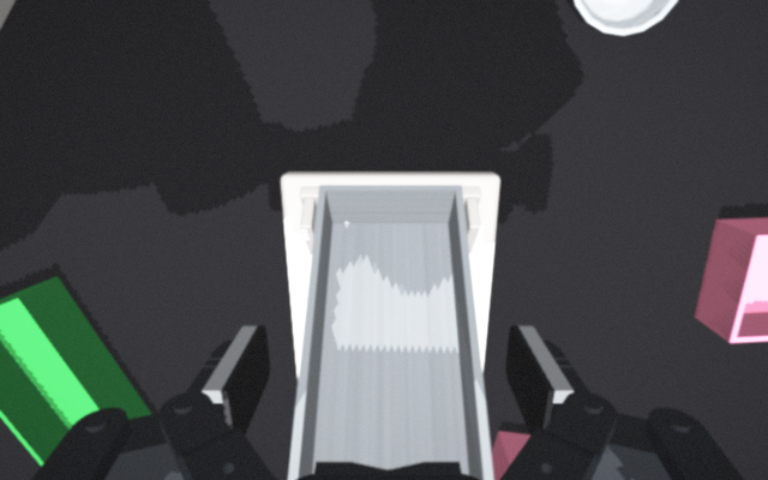

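The fingers straddle the tray evenly, with the pads at x≈268 and 508 and the tray at 303–480, well aligned. I'll close them, then lift.

```bash
python3 -m crank '{"translation":[[0,0,0],[0,0,0],[0,0,0],[0,0,0],[0,0,0],[0,0,0],[0,0,0]],"roll":[0,0,0,0,0,0,0],"fingers":[0.5,0.5,0.5,0.5,0.5,0.5,0.5]}' 40
python3 -m crank '{"translation":[[0,0,-5],[0,0,-15],[0,0,-20]],"roll":[0,0,0],"fingers":[0.5,0.5,0.5]}'
```

```text
clock: 2.6
position: [0.5518, -0.1522, 0.0791]
ee_rot: [0.001, 0.924, 0.383, 0.001]
contact_force: [-1.2, 1.5, 5.6]
width: 0.0591
gripper_force: 44.2
clock: 2.9
position: [0.5501, -0.1518, 0.1169]
ee_rot: [-0.001, 0.924, 0.382, -0.001]
contact_force: [-0.6, -0.2, -2.4]
width: 0.0589
gripper_force: 43.6
```

```bash
python3 -m crank '{"translation":[[0,0,-45],[18,-42,-30],[18,-42,-8],[18,-42,0],[18,-42,0],[18,-42,0],[18,-42,0],[17,-43,0]],"roll":[0,0,0,0,0,0,0,0],"fingers":[0.5,0.5,0.5,0.5,0.5,0.5,0.5,0.5]}'
python3 -m crank '{"translation":[[0,0,0],[0,0,0],[0,0,0],[0,0,0],[0,0,0],[0,0,0]],"roll":[0.15,0.15,0.15,0.15,0.112,0],"fingers":[0.5,0.5,0.5,0.5,0.5,0.5]}'
python3 - <<'E'
from h import *
s=manip.get_state();print(s["position"],s["ee_rot"],s["contact_force"])
np.savez("w3.npz",**camera_info("wrist"))
cv2.imwrite("pics/w3.png",get_image("wrist"))
E
```

```text
clock: 3.7
position: [0.4316, 0.1428, 0.1981]
ee_rot: [0.0, 0.924, 0.382, 0.001]
contact_force: [0.4, 0.0, -2.4]
width: 0.0594
gripper_force: 44.3
clock: 4.3
position: [0.4323, 0.1413, 0.1979]
ee_rot: [0.0, 0.999, 0.037, 0.0]
contact_force: [-0.3, -0.4, -2.6]
width: 0.0593
gripper_force: 44.4
[0.43230538 0.14133096 0.19789172] [5.18358371e-05 9.99329298e-01 3.66186727e-02 1.55731164e-04] [-0.32831322 -0.41983603 -2.58473213]
```

View pics/w3.png

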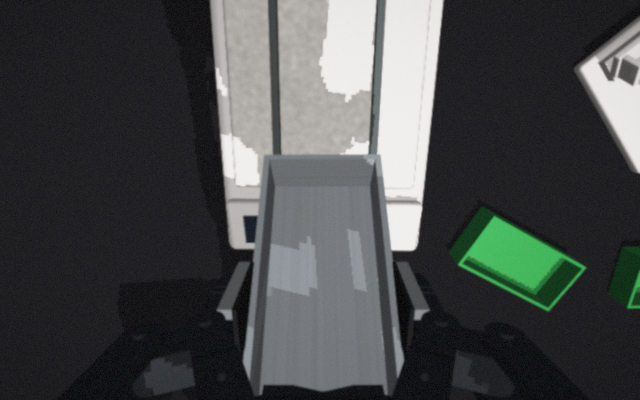

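The wrist view shows the held tray, low end at row 155. Behind it are the pocket's two long rim bars, left (277,0)→(279,150) and right (380,0)→(376,140). I'll get the heading and lateral offset from these, then move forward to see the far rim bar.

```bash
cat > rim.py <<'E'
from h import *
np.set_printoptions(precision=4,suppress=True)
import sys
c=dict(np.load(sys.argv[1])); im=cv2.imread(sys.argv[2]); g=cv2.cvtColor(im,6)
def bar(rows,guess):   # dark minimum near guess columns
    out=[]
    for r in rows:
        a=int(guess)-14; seg=g[r,a:a+29].astype(float); w=np.clip(np.median(seg)-25-seg,0,None)
        if w.sum()>0: out.append((a+(w*np.arange(29)).sum()/w.sum(),r))
    return out
def fit(p):
    p=p[:,:2]; m=np.median(p,0); k,b=np.polyfit(p[:,0],p[:,1],1); r=p[:,1]-k*p[:,0]-b
    q=p[abs(r)<.0015]; return np.polyfit(q[:,0],q[:,1],1),q
E
python3 - w3.npz pics/w3.png <<'E'
exec(open("rim.py").read())
for gx in (278,378):
    P=plane("wrist",bar(range(3,145,6),gx),.067,c); (k,b),q=fit(P)
    print(len(q),"heading",np.degrees(np.arctan(k)),"y at x=.513:",k*.513+b,"x range",q[:,0].min(),q[:,0].max())
E
python3 -m crank '{"translation":[[35,-4,0],[35,-4,0],[28,0,0],[0,0,0]],"roll":[0,0,0,0],"fingers":[0.5,0.5,0.5,0.5]}'
python3 - <<'E'
from h import *
np.savez("w4.npz",**camera_info("wrist"))
cv2.imwrite("pics/w4.png",get_image("wrist"))
E
```

```text
24 heading 3.5196367960739265 y at x=.513: 0.18370787867772265 x range 0.46952472638329795 0.5654784694791859
24 heading 3.0811097088375834 y at x=.513: 0.10901634762483425 x range 0.474938513753862 0.5709544972389706
clock: 4.75
position: [0.5339, 0.1566, 0.1975]
ee_rot: [-0.0, 0.999, 0.037, 0.002]
contact_force: [-0.7, 0.4, -2.4]
width: 0.0592
gripper_force: 44.4
```

View pics/w4.png

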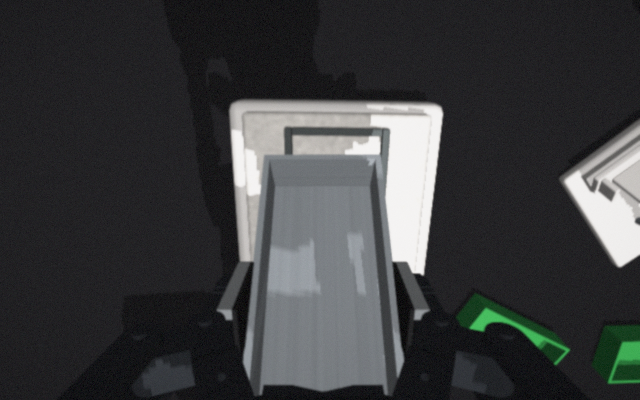

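The far rim bar is visible at row ~130, columns 285–390, outer edge ~127. The tray's low rim corners are at (266,156) and (381,155).

```bash
python3 - w4.npz pics/w4.png <<'E'
exec(open("rim.py").read())
s=manip.get_state();p=s["position"];T=R.from_quat(np.roll(s["ee_rot"],-1)).as_matrix();print(p,"toolx head",np.degrees(np.arctan2(T[1,0],T[0,0])))
col=[g[118:142,u].astype(float) for u in range(300,375,5)]
rows=[]
for u in range(295,380,5):
    seg=g[118:145,u].astype(float); d=np.diff(seg); rows.append((u,118.5+d.argmin(),118.5+d[d.argmin():].argmax()+d.argmin()))
rows=np.array(rows);print(np.median(rows,0))
outer=plane("wrist",[(337,np.median(rows[:,1]))],.068,c)[0]
inner=plane("wrist",[(337,np.median(rows[:,2]))],.066,c)[0]
h=np.radians(3.6);e=np.array([np.cos(h),np.sin(h)])
print("outer",outer,"inner",inner,"centre est from outer",outer[:2]-.072*e,"inner",inner[:2]-.066*e)
# expected tray low rim corners for tilt 50, pivot (8,20) tray at 14mm above TCP
for th in (46,50,54):
    a=np.radians(th);hx=-T[:,0];up=np.array([0,0,1.])
    tx=hx*np.cos(a)+up*np.sin(a);tz=-hx*np.sin(a)+up*np.cos(a)
    P=p+[0,0,.014]
    q=[P+tx*-.068+tz*.008+T[:,1]*w for w in(-.03,.03)]
    b=P+tx*-.068-tz*.020
    print(th,cv2.projectPoints(np.array(q),c["rvec"],c["tvec"],c["mtx"],c["D"])[0][:,0].ravel(),"low corner rel TCP (tool x, up)",(b-p)@T[:,0],(b-p)[2])
E
```

```text
[0.531  0.1564 0.1972] toolx head 4.261743897745117
[335.  126.5 135.5]
outer [0.5862 0.1504 0.068 ] inner [0.5791 0.1497 0.066 ] centre est from outer [0.5143 0.1459] inner [0.5132 0.1456]
46 [264.1343 154.174  384.9198 154.1256] low corner rel TCP (tool x, up) 0.032859062327153375 -0.0488143911986095
50 [265.5741 158.9149 383.3919 158.8671] low corner rel TCP (tool x, up) 0.02839815597347171 -0.050952060902052926
54 [266.9033 163.9826 381.9821 163.9352] low corner rel TCP (tool x, up) 0.023798883956936034 -0.05277329069373993
```

```bash
python3 -m crank '{"translation":[[7,5,0],[6,4,0],[0,0,30],[0,0,30],[0,0,18],[0,0,0],[0,0,0]],"roll":[0,0,0,0,0,0,0],"fingers":[0.5,0.5,0.5,0.5,0.5,0.5,0.5]}' 40
python3 - <<'E'
from h import *
a=[]
for _ in range(3):
    s=manip.get_state();a.append(s["position"]);im=get_image("wrist")
print(np.array(a),s["contact_force"])
cv2.imwrite("pics/w5.png",im);cv2.imwrite("pics/s5.png",cv2.resize(get_image("side")[190:310,250:410],None,fx=5,fy=5,interpolation=2))
E
```

```text
clock: 5.5
position: [0.5435, 0.1482, 0.1203]
ee_rot: [0.0, 0.999, 0.036, 0.0]
contact_force: [0.8, 0.4, -1.7]
width: 0.0592
gripper_force: 44.4
[[0.54345597 0.14817719 0.12028354]
 [0.54413734 0.14838257 0.12100709]
 [0.54437582 0.14846562 0.1213188 ]] [ 0.69640722  0.4558326  -2.24470553]
```

View pics/w5.png

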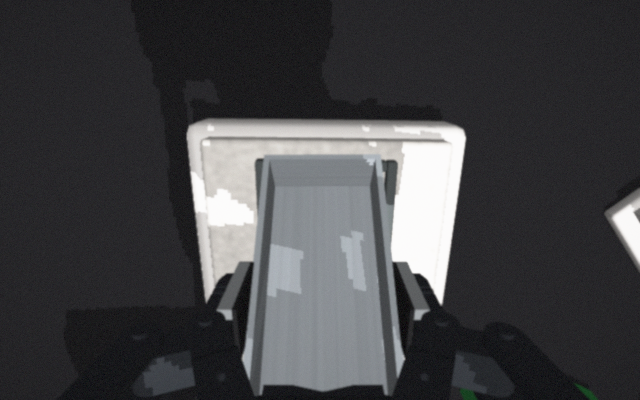

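The view shows the tray's low end (columns 263–384) between the pocket rim corners (256,160) and (397,160). The pocket centre is about 1.7 mm to the tool's +y. I'll correct that and feel for the floor with a light grip.

```bash
python3 -m crank '{"translation":[[0,1.5,2],[0,0,2],[0,0,2],[0,0,0]],"roll":[0,0,0,0],"fingers":[0.5,0.5,0.5,0.5]}' 22
python3 -m crank '{"translation":[[0,0,1.5],[0,0,1.5],[0,0,0]],"roll":[0,0,0],"fingers":[0.5,0.5,0.5]}'
python3 -m crank '{"translation":[[0,0,1.5],[0,0,1.5],[0,0,0]],"roll":[0,0,0],"fingers":[0.5,0.5,0.5]}'
```

```text
clock: 6.1
position: [0.543, 0.1469, 0.114]
ee_rot: [0.0, 0.999, 0.036, -0.0]
contact_force: [-1.3, -0.4, 1.3]
width: 0.0591
gripper_force: 44.7
clock: 6.4
position: [0.5428, 0.1469, 0.1136]
ee_rot: [0.0, 0.999, 0.036, 0.0]
contact_force: [-7.0, -1.1, 15.4]
width: 0.0591
gripper_force: 46.6
clock: 6.7
position: [0.5426, 0.147, 0.1132]
ee_rot: [-0.0, 0.999, 0.037, 0.001]
contact_force: [-12.4, -0.7, 31.8]
width: 0.0592
gripper_force: 48.2
```

```bash
python3 -m crank '{"translation":[[0,0,-2.5],[0,0,0],[0,0,0]],"roll":[0,0,0],"fingers":[0.6,0.6,0.6]}' 20
python3 -m crank '{"translation":[[0,0,0],[0,0,0]],"roll":[0,0],"fingers":[0.67,0.67]}' 20
```

```text
clock: 7.0
position: [0.5427, 0.147, 0.1134]
ee_rot: [-0.0, 0.999, 0.036, 0.0]
contact_force: [-8.5, -0.2, 18.9]
width: 0.059
gripper_force: 46.6
clock: 7.2
position: [0.5428, 0.147, 0.1135]
ee_rot: [-0.0, 0.999, 0.036, 0.0]
contact_force: [-7.5, 0.1, 19.4]
width: 0.0593
gripper_force: 46.6
```

```bash
python3 -m crank '{"translation":[[-4,0,0],[-3,0,2],[-4,0,2.5],[0,0,0]],"roll":[0,0,0,0],"fingers":[0.67,0.67,0.67,0.67]}' 20
python3 -m crank '{"translation":[[-3.5,0,2.5],[0,0,0]],"roll":[0,0],"fingers":[0.67,0.67]}' 20
```

```text
clock: 7.6
position: [0.535, 0.1466, 0.1093]
ee_rot: [-0.0, 0.999, 0.037, 0.004]
contact_force: [-3.1, 0.1, 15.9]
width: 0.0589
gripper_force: 46.4
clock: 7.8
position: [0.5308, 0.1463, 0.1065]
ee_rot: [-0.0, 0.999, 0.037, 0.003]
contact_force: [-3.8, -0.7, 15.8]
width: 0.0592
gripper_force: 46.4
```

```bash
cat > prof.py <<'E'
from h import *
s=manip.get_state();im=get_image("wrist");g=cv2.cvtColor(im,6)
o=cv2.cvtColor(cv2.imread("pics/w5.png"),6)
print(s["position"],s["contact_force"])
f=lambda g:np.median(g[40:260:3,305:340],1).astype(int)
print("old",list(zip(range(40,260,3),f(o).tolist()))[25:60]);print("new",list(zip(range(40,260,3),f(g).tolist()))[5:60])
E
python3 prof.py
```

```text
[0.53079485 0.14632764 0.10654919] [-3.78760389 -0.74793202 15.76673477]
old [(115, 27), (118, 42), (121, 119), (124, 152), (127, 193), (130, 206), (133, 213), (136, 210), (139, 127), (142, 191), (145, 206), (148, 209), (151, 210), (154, 178), (157, 146), (160, 131), (163, 130), (166, 128), (169, 129), (172, 128), (175, 130), (178, 127), (181, 128), (184, 128), (187, 143), (190, 143), (193, 143), (196, 143), (199, 143), (202, 144), (205, 144), (208, 144), (211, 144), (214, 143), (217, 144)]
new [(55, 23), (58, 23), (61, 25), (64, 24), (67, 24), (70, 24), (73, 27), (76, 26), (79, 26), (82, 27), (85, 24), (88, 23), (91, 24), (94, 21), (97, 23), (100, 66), (103, 129), (106, 165), (109, 178), (112, 183), (115, 188), (118, 118), (121, 166), (124, 178), (127, 181), (130, 183), (133, 183), (136, 180), (139, 133), (142, 132), (145, 125), (148, 100), (151, 100), (154, 99), (157, 100), (160, 100), (163, 100), (166, 99), (169, 113), (172, 132), (175, 131), (178, 131), (181, 131), (184, 132), (187, 132), (190, 131), (193, 131), (196, 132), (199, 132), (202, 132), (205, 133), (208, 133), (211, 131), (214, 132), (217, 132)]
```

The tray is pivoting in the grip as planned, about 12° so far. I'll continue along the arc.

```bash
python3 -m crank '{"translation":[[-3,0,2.5],[-3,0,2.7],[-3,0,3],[-2.7,0,3.2],[-2.7,0,3.3],[0,0,0]],"roll":[0,0,0,0,0,0],"fingers":[0.67,0.67,0.67,0.67,0.67,0.67]}' 20
python3 prof.py | cut -c1-2000
```

```text
clock: 8.45
position: [0.5134, 0.145, 0.09]
ee_rot: [-0.0, 0.999, 0.037, -0.0]
contact_force: [-6.3, -1.2, 11.4]
width: 0.0591
gripper_force: 46.3
[0.51340025 0.14500679 0.09001   ] [-6.25550329 -1.15121853 11.42948686]
old [(115, 27), (118, 42), (121, 119), (124, 152), (127, 193), (130, 206), (133, 213), (136, 210), (139, 127), (142, 191), (145, 206), (148, 209), (151, 210), (154, 178), (157, 146), (160, 131), (163, 130), (166, 128), (169, 129), (172, 128), (175, 130), (178, 127), (181, 128), (184, 128), (187, 143), (190, 143), (193, 143), (196, 143), (199, 143), (202, 144), (205, 144), (208, 144), (211, 144), (214, 143), (217, 144)]
new [(55, 23), (58, 21), (61, 22), (64, 21), (67, 31), (70, 129), (73, 167), (76, 174), (79, 179), (82, 181), (85, 143), (88, 169), (91, 176), (94, 177), (97, 179), (100, 179), (103, 178), (106, 168), (109, 63), (112, 71), (115, 70), (118, 70), (121, 96), (124, 145), (127, 143), (130, 112), (133, 76), (136, 75), (139, 74), (142, 74), (145, 134), (148, 142), (151, 143), (154, 143), (157, 143), (160, 143), (163, 144), (166, 144), (169, 145), (172, 145), (175, 145), (178, 145), (181, 146), (184, 146), (187, 146), (190, 146), (193, 147), (196, 146), (199, 146), (202, 147), (205, 148), (208, 148), (211, 148), (214, 149), (217, 149)]
```

```bash
python3 - <<'E'
from h import *
np.set_printoptions(precision=4,suppress=True)
c=camera_info("wrist")
print("rim outer top row108",plane("wrist",[(323,108)],.068,c))
for th in(18,22,26):
    a=np.radians(th); z=.06+.028*np.cos(a)
    p=plane("wrist",[(323,122.5)],z,c)[0]; print(th,"tray rim",p,"low corner x",p[0]+.028*np.sin(a)*1)
E
python3 -m crank '{"translation":[[-1,0,2.5],[-1.5,0,2.7],[-1.5,0,3],[0,0,0]],"roll":[0,0,0,0],"fingers":[0.67,0.67,0.67,0.67]}' 20
```

```text
rim outer top row108 [[0.586  0.1511 0.068 ]]
18 tray rim [0.5816 0.1508 0.0866] low corner x 0.5902841511354294
22 tray rim [0.5816 0.1508 0.086 ] low corner x 0.5920452491407874
26 tray rim [0.5815 0.1508 0.0852] low corner x 0.5937409767636238
clock: 8.9
position: [0.5077, 0.1446, 0.0812]
ee_rot: [0.0, 0.999, 0.037, -0.002]
contact_force: [-8.1, -0.7, 11.0]
width: 0.0591
gripper_force: 46.7
```

```bash
python3 -m crank '{"translation":[[-1,0,2.5],[-1,0,2.5],[-1,0,2.5],[0,0,0]],"roll":[0,0,0,0],"fingers":[0.67,0.67,0.67,0.67]}' 20
python3 -m crank '{"translation":[[0,0,1.5],[0,0,0]],"roll":[0,0],"fingers":[0.67,0.67]}' 20
python3 prof.py | tail -1 | cut -c1-900
```

```text
clock: 9.3
position: [0.5049, 0.1444, 0.0735]
ee_rot: [0.0, 0.999, 0.037, -0.002]
contact_force: [-7.9, -0.0, 8.6]
width: 0.0593
gripper_force: 47.0
clock: 9.5
position: [0.505, 0.1444, 0.0721]
ee_rot: [-0.0, 0.999, 0.037, -0.002]
contact_force: [-7.7, 0.1, 9.1]
width: 0.0591
gripper_force: 47.0
new [(55, 159), (58, 164), (61, 167), (64, 131), (67, 155), (70, 161), (73, 163), (76, 165), (79, 165), (82, 165), (85, 164), (88, 158), (91, 63), (94, 65), (97, 64), (100, 64), (103, 60), (106, 138), (109, 164), (112, 162), (115, 161), (118, 163), (121, 151), (124, 144), (127, 145), (130, 143), (133, 142), (136, 143), (139, 142), (142, 142), (145, 142), (148, 141), (151, 142), (154, 142), (157, 142), (160, 142), (163, 141), (166, 142), (169, 141), (172, 141), (175, 141), (178, 141), (181, 141), (184, 141), (187, 141), (190, 140), (193, 140), (196, 140), (199, 140), (202, 139), (205, 139), (208, 139), (211, 139), (214, 139), (217, 139)]
```

```bash
python3 -m crank '{"translation":[[0,0,1.5],[0,0,0]],"roll":[0,0],"fingers":[0.67,0.67]}' 20
python3 -m crank '{"translation":[[0,0,1.5],[0,0,0]],"roll":[0,0],"fingers":[0.67,0.67]}' 20
```

```text
clock: 9.75
position: [0.505, 0.1444, 0.0705]
ee_rot: [0.0, 0.999, 0.036, -0.002]
contact_force: [-7.7, -0.1, 9.6]
width: 0.0591
gripper_force: 47.0
clock: 9.95
position: [0.505, 0.1443, 0.0689]
ee_rot: [0.0, 0.999, 0.036, -0.002]
contact_force: [-7.8, 0.1, 8.5]
width: 0.059
gripper_force: 47.0
```

```bash
python3 -m crank '{"translation":[[0,0,1.2],[0,0,0]],"roll":[0,0],"fingers":[0.67,0.67]}' 20
```

```text
clock: 10.15
position: [0.505, 0.1444, 0.0677]
ee_rot: [0.0, 0.999, 0.036, -0.002]
contact_force: [-7.3, -0.4, 9.6]
width: 0.0593
gripper_force: 47.2
```

```bash
python3 - <<'E'
from h import *
np.set_printoptions(precision=4,suppress=True)
c=camera_info("wrist");im=get_image("wrist");cv2.imwrite("pics/w6.png",im);np.savez("w6.npz",**c)
g=cv2.cvtColor(im,6);print([(r,int(np.median(g[r,305:340]))) for r in range(84,130)])
for u in (270,290,310,330,350,370): print(u,[int(x) for x in g[96:126,u]])
for r in (104,106,108,110,112,118,120,122,124):
    print(r,"z.088",plane("wrist",[(323,r)],.088,c)[0][:2],"z.063",plane("wrist",[(323,r)],.063,c)[0][:2])
E
```

```text
[(84, 161), (85, 161), (86, 161), (87, 160), (88, 160), (89, 150), (90, 121), (91, 71), (92, 58), (93, 62), (94, 64), (95, 63), (96, 63), (97, 62), (98, 63), (99, 62), (100, 63), (101, 63), (102, 63), (103, 62), (104, 59), (105, 66), (106, 103), (107, 138), (108, 159), (109, 162), (110, 162), (111, 161), (112, 160), (113, 160), (114, 158), (115, 158), (116, 158), (117, 159), (118, 152), (119, 129), (120, 93), (121, 77), (122, 98), (123, 125), (124, 138), (125, 140), (126, 140), (127, 140), (128, 140), (129, 140)]
270 [62, 62, 60, 62, 63, 59, 61, 57, 57, 79, 124, 153, 157, 157, 157, 158, 157, 157, 158, 158, 161, 159, 156, 133, 95, 77, 95, 122, 136, 139]
290 [63, 62, 63, 63, 60, 62, 60, 57, 58, 76, 126, 159, 165, 163, 162, 159, 160, 160, 163, 161, 159, 161, 155, 130, 94, 77, 95, 124, 138, 141]
310 [61, 64, 59, 61, 64, 64, 64, 63, 61, 69, 107, 143, 161, 161, 163, 161, 161, 158, 158, 157, 157, 156, 150, 129, 92, 75, 97, 123, 139, 142]
330 [65, 62, 63, 61, 61, 65, 63, 59, 58, 62, 96, 133, 157, 163, 168, 169, 169, 169, 170, 170, 170, 169, 159, 134, 93, 74, 98, 126, 139, 141]
350 [64, 60, 61, 62, 65, 56, 64, 67, 61, 56, 82, 127, 156, 163, 158, 160, 161, 156, 155, 157, 155, 156, 149, 128, 92, 80, 100, 124, 138, 140]
370 [62, 66, 61, 67, 88, 100, 106, 109, 103, 92, 87, 122, 148, 154, 157, 158, 161, 162, 161, 162, 164, 164, 154, 131, 98, 79, 94, 123, 136, 139]
104 z.088 [0.5821 0.1508] z.063 [0.5804 0.1506]
106 z.088 [0.5814 0.1507] z.063 [0.5797 0.1506]
108 z.088 [0.5808 0.1507] z.063 [0.5789 0.1505]
110 z.088 [0.5801 0.1506] z.063 [0.5781 0.1505]
112 z.088 [0.5795 0.1506] z.063 [0.5773 0.1504]
118 z.088 [0.5775 0.1504] z.063 [0.5749 0.1502]
120 z.088 [0.5768 0.1504] z.063 [0.5741 0.1502]
122 z.088 [0.5762 0.1503] z.063 [0.5733 0.1501]
124 z.088 [0.5755 0.1503] z.063 [0.5725 0.1501]
```

```bash
python3 - <<'E'
import cv2,numpy as np
g=cv2.cvtColor(cv2.imread("pics/w6.png"),6)
for r in (112,140,170,200,230):
    s=np.median(g[r-1:r+2],0).astype(int)
    print(r,"L",[(u,s[u]) for u in range(215,292,2)] and " ".join(f"{u}:{s[u]}" for u in range(225,292,2)));print("   R"," ".join(f"{u}:{s[u]}" for u in range(360,425,2)))
E
```

```text
112 L 225:63 227:63 229:63 231:63 233:62 235:44 237:32 239:97 241:156 243:162 245:163 247:163 249:166 251:168 253:167 255:164 257:162 259:160 261:158 263:161 265:157 267:156 269:157 271:157 273:161 275:163 277:163 279:161 281:165 283:164 285:164 287:161 289:160 291:161
   R 360:160 362:160 364:159 366:159 368:158 370:161 372:159 374:160 376:161 378:162 380:162 382:161 384:162 386:160 388:160 390:179 392:226 394:227 396:226 398:224 400:225 402:225 404:213 406:155 408:137 410:35 412:35 414:79 416:104 418:105 420:102 422:100 424:98
140 L 225:61 227:64 229:62 231:65 233:64 235:70 237:123 239:136 241:136 243:134 245:100 247:57 249:59 251:58 253:55 255:55 257:73 259:127 261:133 263:134 265:135 267:135 269:133 271:131 273:129 275:134 277:135 279:134 281:134 283:134 285:132 287:131 289:132 291:132
   R 360:211 362:212 364:213 366:214 368:215 370:214 372:213 374:216 376:217 378:216 380:180 382:135 384:135 386:133 388:80 390:52 392:54 394:53 396:53 398:55 400:107 402:213 404:215 406:213 408:203 410:92 412:93 414:104 416:105 418:101 420:98 422:98 424:146
170 L 225:130 227:64 229:63 231:63 233:6
[... 836 characters left out ...]
0 380:132 382:131 384:123 386:60 388:53 390:52 392:55 394:53 396:71 398:199 400:222 402:223 404:220 406:140 408:101 410:102 412:95 414:65 416:62 418:104 420:156 422:159 424:158
230 L 225:159 227:156 229:152 231:89 233:62 235:62 237:64 239:63 241:75 243:128 245:131 247:134 249:126 251:68 253:59 255:60 257:58 259:57 261:65 263:117 265:127 267:129 269:131 271:127 273:129 275:127 277:127 279:129 281:130 283:133 285:130 287:130 289:128 291:129
   R 360:129 362:128 364:129 366:129 368:130 370:131 372:132 374:129 376:129 378:129 380:133 382:125 384:72 386:53 388:55 390:53 392:53 394:57 396:114 398:130 400:132 402:148 404:117 406:63 408:65 410:62 412:64 414:78 416:146 418:154 420:157 422:159 424:160
```

```bash
cat > tilt.py <<'E'
from h import *
def tilt(c,data,W):
    P=[]
    for r,a,b in data:
        o,d=rays("wrist",[(a,r),(b,r)],c); t=W/np.linalg.norm(d[0]-d[1]); P.append(o+t*d.mean(0))
    P=np.array(P); h=np.linalg.norm(P[:,:2]-P[0,:2],axis=1); k=np.polyfit(h,P[:,2],1)
    print(W,np.round(P,4).tolist(),"tilt",np.degrees(np.arctan(k[0])))
E
python3 - <<'E'
from tilt import *
c=dict(np.load("w6.npz"))
tilt(c,[(140,236.3,409.3),(170,238.2,407.5),(200,240.2,405.8),(230,242.1,404.3)],.060)
tilt(c,[(140,245.4,400),(170,247.2,398.3),(200,249,396.6),(230,250.7,395.5)],.054)
tilt(c,[(140,257.8,388.3),(170,259,386.5),(200,260.6,385.2),(230,262.3,383.7)],.054)
E
```

```text
0.06 [[0.5701, 0.15, 0.0882], [0.5596, 0.1492, 0.089], [0.5487, 0.1484, 0.0899], [0.5374, 0.1475, 0.0911]] tilt 4.871282735801305
0.054 [[0.5699, 0.15, 0.0873], [0.5594, 0.1492, 0.088], [0.5483, 0.1484, 0.0887], [0.537, 0.1475, 0.09]] tilt 4.596662081199996
0.054 [[0.5662, 0.1496, 0.0646], [0.5536, 0.1488, 0.0653], [0.5405, 0.1478, 0.0662], [0.5267, 0.1467, 0.0669]] tilt 3.3118372268572096
```

Measured tilt is about 4.5°, and the tray is centred laterally. About 5 mm of descent is left, so I'll take small steps and watch for the rim.

```bash
python3 -m crank '{"translation":[[-0.5,0,1.2],[-0.5,0,1.2],[0,0,0]],"roll":[0,0,0],"fingers":[0.67,0.67,0.67]}' 20
python3 -m crank '{"translation":[[0,0,1],[0,0,0]],"roll":[0,0],"fingers":[0.67,0.67]}' 20
python3 -m crank '{"translation":[[0,0,0.8],[0,0,0]],"roll":[0,0],"fingers":[0.67,0.67]}' 20
```

```text
clock: 10.5
position: [0.5045, 0.1443, 0.0653]
ee_rot: [0.0, 0.999, 0.036, -0.002]
contact_force: [-6.3, -0.8, 7.2]
width: 0.0593
gripper_force: 47.2
clock: 10.7
position: [0.5043, 0.1443, 0.0644]
ee_rot: [0.0, 0.999, 0.037, -0.002]
contact_force: [-6.8, -0.8, 9.1]
width: 0.0594
gripper_force: 47.4
clock: 10.9
position: [0.5042, 0.1443, 0.0635]
ee_rot: [0.0, 0.999, 0.036, -0.002]
contact_force: [-6.7, -1.5, 8.3]
width: 0.0593
gripper_force: 47.3
```

```bash
python3 -m crank '{"translation":[[0,0,0.8],[0,0,0]],"roll":[0,0],"fingers":[0.67,0.67]}' 20
python3 -m crank '{"translation":[[0,0,0.8],[0,0,0]],"roll":[0,0],"fingers":[0.67,0.67]}' 20
cat > meas.py <<'E'
from tilt import *
c=camera_info("wrist");g=cv2.cvtColor(get_image("wrist"),6).astype(float)
out=[]
for r in (140,170,200,230):   # floor of the tray inside: dark wall -> floor edges
    s=np.median(g[r-2:r+3],0)
    a=next(u for u in range(275,225,-1) if s[u]<95); b=next(u for u in range(370,425) if s[u]<95)
    a+= (95-s[a])/(s[a+1]-s[a]); b-= (95-s[b])/(s[b-1]-s[b]); out.append((r,a,b))
print(np.round(out,1).tolist()); tilt(c,out,.054)
E
python3 meas.py
```

```text
clock: 11.1
position: [0.5043, 0.1443, 0.0632]
ee_rot: [0.0, 0.999, 0.036, -0.002]
contact_force: [-7.6, 0.4, 11.9]
width: 0.059
gripper_force: 49.7
clock: 11.3
position: [0.5043, 0.1443, 0.0631]
ee_rot: [0.0, 0.999, 0.037, -0.002]
contact_force: [-8.8, -0.8, 16.7]
width: 0.0593
gripper_force: 52.3
[[140.0, 255.9, 389.3], [170.0, 257.7, 387.7], [200.0, 259.6, 385.7], [230.0, 261.6, 383.8]]
0.054 [[0.566, 0.1497, 0.0633], [0.5536, 0.1488, 0.0635], [0.5404, 0.1478, 0.0633], [0.5264, 0.1468, 0.0633]] tilt -0.12115416791117774
```

The tray measures flat (tilt −0.1°), with its inner floor at 63 mm, i.e. 60 + 3. I'll ease the pressure, open slowly and retreat upward.

```bash
python3 -m crank '{"translation":[[0,0,-1.2],[0,0,0],[0,0,0],[0,0,0],[0,0,0],[0,0,0]],"roll":[0,0,0,0,0,0],"fingers":[0.67,0.72,0.76,0.8,0.85,0.9]}' 20
python3 meas.py
python3 -m crank '{"translation":[[0,0,-4],[0,0,-10],[0,0,-20],[0,0,-35],[0,0,-40],[-30,0,-30],[-30,0,0],[0,0,0]],"roll":[0,0,0,0,0,0,0,0],"fingers":[1,1,1,1,1,1,1,1]}'
python3 - <<'E'
from h import *
np.savez("w7.npz",**camera_info("wrist"));im=get_image("wrist");cv2.imwrite("pics/w7.png",im)
s=get_image("side");o=cv2.imread("pics/side0.png");cv2.imwrite("pics/side7.png",s)
g=cv2.cvtColor(im,6);e=cv2.Canny(g,60,140)
for r in (60,100,140,180,220): print(r,np.flatnonzero(e[r,150:500])+150)
for u in (300,320,340): print(u,np.flatnonzero(e[:330,u]))
E
```

```text
clock: 11.95
position: [0.5067, 0.1442, 0.0623]
ee_rot: [0.0, 0.999, 0.036, -0.0]
contact_force: [0.2, -0.1, 0.5]
width: 0.0769
gripper_force: 0.0
[[140.0, 254.6, 413.2], [170.0, 257.1, 387.4], [200.0, 258.9, 385.6], [230.0, 260.8, 383.7]]
0.054 [[0.5723, 0.1461, 0.0853], [0.5561, 0.1489, 0.0632], [0.543, 0.148, 0.0633], [0.5291, 0.147, 0.0633]] tilt -25.664411575738196
clock: 12.8
position: [0.4433, 0.1398, 0.2035]
ee_rot: [-0.0, 0.999, 0.037, 0.0]
contact_force: [1.0, -0.2, -0.2]
width: 0.0854
gripper_force: 0.0
60 [213 225 268 277 284 287 320 355 359 362 369 378 432]
100 [217 228 269 278 285 288 358 360 367 376 380 381 429]
140 [220 231 247 263 264 270 279 286 289 319 328 329 330 346 347 357 359 365
 369 370 373 424]
180 [223 234 272 278 283 284 285 286 287 288 289 290 291 292 293 294 295 296
 297 298 299 300 301 302 303 304 305 306 307 308 309 310 311 312 313 314
 315 316 317 318 319 320 321 322 323 324 325 326 327 328 329 330 331 332
 333 334 335 336 337 338 339 340 341 342 343 344 345 346 347 348 349 350
 351 352 353 354 355 356 357 358 359 360 361 362 363 371 420]
220 [226 325 326 416]
300 [  3   8  15 168 176 180 188 197 208 211 225 250 256]
320 [  3   8  15  52  53  55  56  57  58  59  60  61  62  63  64  65  66  71
  72  73 138 139 154 155 168 176 180 189 197 208 211 245 257]
340 [  3   8  15  94  95 136 137 161 168 175 180 183 189 205 208 212 223 226
 235 238 250 257]
```

```bash
python3 - <<'E'
from tilt import *
c=dict(np.load("w7.npz"))
tilt(c,[(60,277,369),(100,278,367),(140,279,365.2)],.060)
tilt(c,[(60,268,378),(100,269,376),(140,270,373.5)],.082)
print("near rows:",[(r,np.round(plane("wrist",[(322,r)],z,c)[0][:2],4).tolist()) for r,z in((176,.088),(180,.088),(180,.068),(189,.068),(8,.088),(15,.088),(3,.068),(8,.068))])
# bystander check
for n,roi in(("side",(slice(140,210),slice(255,322))),("side",(slice(315,380),slice(235,280))),("side",(slice(115,150),slice(415,445)))):
    print(n,cv2.absdiff(cv2.imread("pics/side0.png"),cv2.imread("pics/side7.png"))[roi].mean())
E
```

```text
0.06 [[0.5404, 0.1476, 0.1004], [0.5152, 0.1461, 0.1004], [0.4884, 0.1444, 0.1012]] tilt 0.8489207547936161
0.082 [[0.5422, 0.1477, 0.0653], [0.5135, 0.146, 0.0669], [0.483, 0.1444, 0.0674]] tilt 1.9638794393045922
near rows: [(176, [0.4591, 0.1424]), (180, [0.4559, 0.1422]), (180, [0.4504, 0.1418]), (189, [0.4427, 0.1412]), (8, [0.573, 0.1506]), (15, [0.5688, 0.1503]), (3, [0.5797, 0.1511]), (8, [0.5765, 0.1509])]
side 2.1859275053304903
side 0.7643304843304843
side 29.36190476190476
```

```bash
python3 - <<'E'
from h import *
d=cv2.absdiff(cv2.imread("pics/scene0.png"),get_image("scene"))
for n,(x,y,w) in dict(beaker=(212,100,14),jar=(500,272,22),lump=(288,266,10),spoon=(235,235,25)).items(): print(n,d[y-w:y+w,x-w:x+w].mean())
print(manip.get_state()["contact_force"],manip.get_state()["clock"])
E
```

```text
beaker 1.7576530612244898
jar 1.6961088154269972
lump 3.973333333333333
spoon 1.9725333333333332
[ 0.79970713 -0.54347963  0.43691632] 12.95
```

Everything checks out: the bystanders haven't moved and the tray lies flat in the pocket, released. Handing in.

```bash
python3 -c "
from rig import manip
print(manip.sign_off())"
```

```text
the job is handed in; nothing more can be done
None
```

The tray is lying flat in the balance pocket, hollow side up and released; by my camera measurements it is fully home, the bystanders have not moved, and I handed the job in at about 13 s on the robot's clock.

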